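# Slide a basket base under the drill bridge

## Task

Slide the rectangular plywood basket base, flat on the table, under the low bridge of the dark wooden drilling jig until it is fully home with its leading edge square against the metal stop on the far side. Only push it with the fingertips: do not pick it up or tip it, and leave the other things on the table where they are. Finish with the hand clear.

Things in the scene. Friction and masses are not known exactly. Their poses are not given: they have to be found in the camera images.
- blank: Light plywood rectangle, 140 mm long (its x), 90 mm wide (its y), 16 mm thick, 0.09 to 0.19 kg, loose and flat on the table; a thin dark pencil line along the middle and four dots. Origin: centre of its underside. Its +x end leads: it starts in front of the jig's mouth, up to 0.3 rad askew and 30 mm to either side.
- jig: Drilling jig of dark wood, fixed to the table. Origin: on the table under the middle of the bridge; +x is the way in (roughly to the robot's left), z up. Two guide rails 14 mm high, 22 mm thick, run along x from -50 to +70 mm, inner faces at y = +-48.5 mm (3.5 mm play each side of the blank). The table is the channel's floor.
- bridge (a point): Middle of the underside of the bridge, 21 mm above the table (5 mm headroom over the blank). The bridge is a plank across the channel from x = -30 to +30 mm in the jig's frame, 141 mm wide, top 34 mm above the table, with four brass bushes on it.
- mouth (a point): Middle of the channel's mouth, on the table, at x = -80 mm in the jig's frame. Flared cheeks, 14 mm high, lead from here (about 125 mm apart) to the rails.
- stop (a point): Middle of the near face of the rigid aluminium stop bar (14 mm high, across the channel beyond the bridge), at x = +55 mm, y = 0, z = 7 mm in the jig's frame. With the blank home its centre is at x = -15 mm, y = 0 and its trailing edge at x = -85 mm, in the open before the mouth, so fingers need not go under the bridge.
- basket: Bystander, loose: small woven bamboo basket, 104 mm across the rim, 75 mm high. Origin at its underside or foot.
- cup: Bystander, loose: bamboo cup, 56 mm across, 85 mm high. Origin at its underside or foot.
- mallet: Bystander, loose: wooden mallet lying on the table. Origin at its underside or foot.
- awl: Bystander, loose: awl with a dark wooden handle and steel shank, lying on the table. Origin at its underside or foot.
- hoop: Bystander, loose: flat cane hoop, 110 mm across, 12 mm high. Origin at its underside or foot.
- jar: Bystander, loose: amber glass varnish jar with brass cap, 60 mm across, 85 mm high. Origin at its underside or foot.
- disc: Bystander, loose: round plywood basket base, 100 mm across, 12 mm thick (not the blank). Origin at its underside or foot.

How it is judged:
By the outcome, as a careful person would: the job done as asked, in the order asked, and still so for the second after the job is handed in, with the robot touching nothing.
It also fails if it takes over 72 s, if anything falls off the work surface, if the arm or the gripper's body presses on something with over 40 N, if the wrist force passes 120 N, or if a joint passes its speed limit or range.

## Robot

A 6-joint arm with a two-finger parallel gripper is mounted at the origin on the work surface. World frame = base frame: x ahead of the robot, y to its left, z up, the work surface at z = 0. Lengths are in m, angles in rad, forces in N, time in s.
With the tool pointing down it reaches from about 0.25 to 0.775 m from the base axis. Payload 4 kg.
Tool frame: the origin (TCP) lies midway between the tips of the shut fingers; the grasp point (between the pads) lies ctrl.pinch_z behind it (ctrl.pinch_z is the distance from the TCP to the grasp point, in m); x points along the fingers, y is the direction in which the jaws open and shut, and the axes are right-handed (so a half turn about x gives the same grasp; the last joint's range is limited). The gripper opens to 85 mm and grips with 20 to 120 N. Pads are 22 mm wide; open, the fingers measure 114 mm over their backs; the gripper's body (76 mm by 85 mm) begins 54 mm behind the grasp point. The pads swing forward as they close: fully open they stand 13 mm farther back than shut.
Start: joints at [-0.103, 0.087, 1.371, -0, 1.684, -0.103], TCP at [0.55, -0, 0.231] pointing down, gripper open.
Joint ranges: [-3.1, 3.1], [-0.76, 2.03], [0.27, 2.55], [-1.08, 4.22], [0.17, 2.65], [-2.57, 2.57]. Speed limits (rad/s): [2.79, 2.79, 3.14, 3.14, 3.14, 3.14].

## Interface

Orientations are given as a unit quaternion [x, y, z, w].
In Python, from rig import get_obs, cams, ctrl gives the robot as it stands.
- The arm moves only by the tool arm_command, never from a script. Its argument "deltas" is one flat list of numbers, 5 for each row, row after row: the shift along the tool's x, y, z in m, then the turn about the tool's x in rad, then the opening, from 0 (shut) to 1 (fully open). A call has 1 to 10 rows; each row shifts and turns the commanded pose from where the row before left it, along the tool's axes as they then stand; what a row does not reach is not made up. A row lasts 1/12 s, in which the tool goes at most 41.7 mm and 7.16 degrees, less where a joint would pass 70% of its speed; a pose out of reach is approached as far as the arm can. A call is refused whole if a number of a shift passes 0.0417 or a number of a turn 0.125, either way. A call with a gripper value outside its range is refused whole. The fingers move at their own pace and stop on an object; "grip_force" is the grip in N (left out, the last holds). Time passes only in rows, so rows that do not move let the fingers close. It gives the time, the measured TCP pose, the force and the opening at its end, in the units of the state.
- get_obs(): the state, without advancing time (a new reading comes with each control period).
- cams.get_image(name): name is "scene" or "side" or "wrist"; returns the picture (384x512x3 uint8, blue, green, red); there is no depth.
- cams.camera_model(name): a dict with "mtx" (3x3 intrinsics, pixels), "rvec" (rotation vector, rad) and "tvec" (3), from world to camera coordinates, as OpenCV has them. Camera axes: x right, y down, z forward; pixel columns grow to the right and rows downward; lengths in m; the calibration is good to about 2 mm. A picture is of the moment at which its call begins: read the wrist's pose just before it. camera_model takes no time and is no camera call; for the wrist camera it gives the pose at the moment of the call.
- ctrl.finish_job(): hands the job in, once; it reports no verdict.
The state is a dict: "t": time; "joint_pos": joint angles; "joint_velocities": joint speeds; "joint_torque": joint torques, N m; "tcp_pos": TCP position; "ee_rot": TCP orientation; "force": force on the tool from outside, world axes, zero at the start; "torque": the same for the moment, N m; "finger_gap": opening from 0.0 (shut) to 1.0 (fully open).
Only numpy, scipy, OpenCV 4.12 (cv2) and the standard library are available. Lean on these libraries where they do the work, as an engineer would, in place of code of your own. Each camera call takes 0.05 s, during which the arm holds its last target. There are 200 camera calls.

## Working session

There is one attempt and no reset: what is moved stays moved. The work goes in short steps, Python scripts to look and compute and a tool call to move; the robot and the scene stay as the last step left them, time stands still between calls to the robot, and variables do not carry over. Pictures are saved under pics/ and viewed, about 8 in all and at most 12, crops included, and the job is handed in when it is done.

Besides the shell and the picture viewer there is one more tool, called in YAML: its name, and indented under it one key for each argument. arm_command: Moves the arm, as the interface text tells. Its arguments: {"type":"object","properties":{"deltas":{"type":"array","items":{"type":"number"}},"grip_force":{"type":"number"}},"required":["deltas"]}

```bash
mkdir -p pics; ls; cat > h.py <<'E'
import numpy as np, cv2
from rig import get_obs, cams, ctrl
def ray(name, px, z, m=None):
    m = m or cams.camera_model(name)
    R=cv2.Rodrigues(np.array(m["rvec"],float))[0]; t=np.array(m["tvec"],float).ravel()
    u=cv2.undistortPoints(np.array(px,float).reshape(-1,1,2),np.array(m["mtx"],float),None).reshape(-1,2)
    d=np.c_[u,np.ones(len(u))]@R; c=-R.T@t
    return c+d*((z-c[2])/d[:,2])[:,None]
def proj(name,P,m=None):
    m=m or cams.camera_model(name)
    return cv2.projectPoints(np.array(P,float).reshape(-1,1,3),np.array(m["rvec"],float),np.array(m["tvec"],float),np.array(m["mtx"],float),None)[0].reshape(-1,2)
E
python3 - <<'E'
from h import *
for n in ("scene","side","wrist"):
    cv2.imwrite(f"pics/{n}0.png",cams.get_image(n))
    m=cams.camera_model(n); R=cv2.Rodrigues(np.array(m["rvec"],float))[0]; print(n,-R.T@np.ravel(m["tvec"]),R[2])
o=get_obs();print(o,ctrl.pinch_z)
E
```

```text
pics
scene [ 1.51110177 -0.10295926  0.94650829] [-0.70544509  0.0834571  -0.70383388]
side [ 0.45969024 -1.16159034  0.89725476] [ 0.10150414  0.80920605 -0.57869031]
wrist [0.5505431  0.08510291 0.37366964] [-0.00193926 -0.32951422 -0.94414862]
{'t': 0.15, 'joint_pos': array([-1.03103680e-01,  8.78544882e-02,  1.37190639e+00,  2.34855840e-05,
        1.68359690e+00, -1.03064498e-01]), 'joint_velocities': array([-0.00095065, -0.00054095, -0.00399913,  0.00059021, -0.00145028,
       -0.00012519]), 'joint_torque': array([ 1.22744677e-03, -3.52374566e+01, -3.13678122e+01, -1.70676763e-04,
        8.12124257e-03, -6.53522420e-05]), 'tcp_pos': array([5.49625977e-01, 3.96769603e-05, 2.30370514e-01]), 'ee_rot': array([ 0.49962182,  0.50048021, -0.50039607,  0.49950112]), 'force': array([0.36421675, 0.07965654, 0.71653143]), 'torque': array([ 0.02015024,  0.03346076, -0.01537678]), 'finger_gap': 0.9979389673552997} 0.0187
```

View pics/scene0.png

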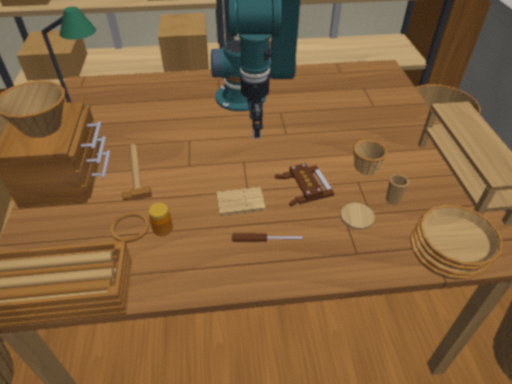

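View pics/side0.png

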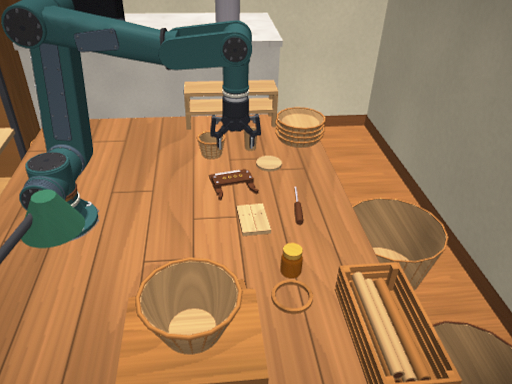

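View pics/wrist0.png

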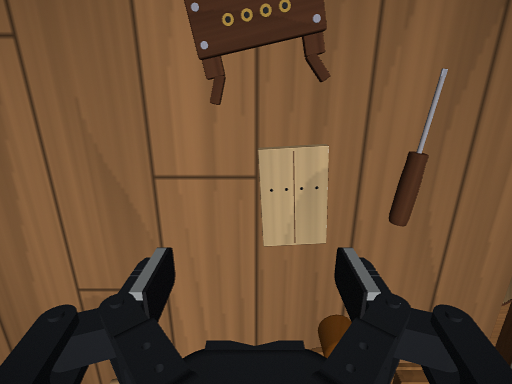

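The wrist view shows the blank at about (293,195), nearly in line with the jig. The jig is above it, with cheeks at (217,90) and (320,70), and is cut off by the frame. I'll shift +y to see the whole jig.

arm_command:
  deltas: [0,0,-0.04,0,1,0,0,-0.04,0,1,0,0,-0.03,0,1,0,0,0,0,1,0,0,0,0,1,0,0,0,0,1]

```text
t: 0.65
tcp_pos: [0.5499, 0.1097, 0.2309]
ee_rot: [-0.5, -0.5, 0.5, -0.5]
force: [0.0, -1.0, 0.5]
finger_gap: 1.002
```

```bash
python3 - <<'E'
from h import *
im=cams.get_image("wrist"); m=cams.camera_model("wrist"); cv2.imwrite("pics/w1.png",im)
np.save("w1m.npy",m,allow_pickle=True)
o=get_obs();print(o["tcp_pos"])
hsv=cv2.cvtColor(im,cv2.COLOR_BGR2HSV)
print("blank",hsv[320,270:300:10],"table",hsv[200,100:140:20])
for n,p in(("blank",(.5,)),):pass
# bolts: bright unsaturated
def blobs(mask,amin,amax):
    n,l,s,c=cv2.connectedComponentsWithStats(mask.astype(np.uint8))
    return [(s[i,4],c[i].round(1)) for i in range(1,n) if amin<s[i,4]<amax]
print("grey",blobs((hsv[...,1]<50)&(hsv[...,2]>130),20,400))
print("brass",blobs((hsv[...,0]>18)&(hsv[...,0]<32)&(hsv[...,1]>130)&(hsv[...,2]>110),20,400))
cv2.imwrite("pics/w1b.png",im)
E
```

```text
[0.54995293 0.10914643 0.23103538]
blank [[ 14 138 137]
 [ 14 137 132]
 [ 14 137 141]] table [[ 14 138 131]
 [ 14 135 134]]
grey [(np.int32(37), array([304.6,  93.2])), (np.int32(36), array([200.8, 116.2])), (np.int32(34), array([309.1, 125.2])), (np.int32(32), array([208.7, 146.5])), (np.int32(248), array([415.2, 193.5])), (np.int32(72), array([136.8, 294.9])), (np.int32(72), array([372.1, 295. ]))]
brass [(np.int32(64), array([280.5, 115.3])), (np.int32(61), array([263.5, 119. ])), (np.int32(62), array([246.7, 122.6])), (np.int32(59), array([230.1, 126.2]))]
```

View pics/w1.png

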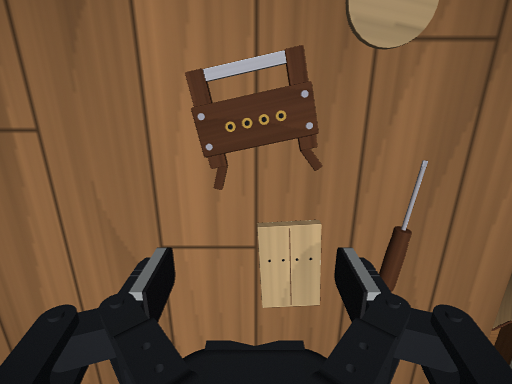

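The whole jig is now visible: bolts at (201,116), (305,93), (309,125) and (209,147), bushes at (230..281,126..115), and the stop bar at (245,66). The blank spans (258..322, 222..306).

```bash
cat >> h.py <<'E'
def blank(im,m,name="wrist",z=.016,roi=None):
    hsv=cv2.cvtColor(im,cv2.COLOR_BGR2HSV)
    k=((hsv[...,2]>165)&(hsv[...,1]>40)&(hsv[...,1]<130)&(hsv[...,0]>12)&(hsv[...,0]<30)).astype(np.uint8)
    if roi is not None:
        a,b,c,d=roi; q=np.zeros_like(k); q[b:d,a:c]=k[b:d,a:c]; k=q
    k=cv2.morphologyEx(k,cv2.MORPH_CLOSE,np.ones((7,7),np.uint8)); k=cv2.morphologyEx(k,cv2.MORPH_OPEN,np.ones((5,5),np.uint8))
    c=max(cv2.findContours(k,0,2)[0],key=cv2.contourArea)
    W=ray(name,c.reshape(-1,2),z,m)[:,:2]
    (cx,cy),(w,h),a=cv2.minAreaRect((W*1000).astype(np.float32))
    return c,(cx,cy,w,h,a),cv2.boxPoints(((cx,cy),(w,h),a))
E
python3 - <<'E'
from h import *
im=cv2.imread("pics/w1.png"); m=np.load("w1m.npy",allow_pickle=True).item()
hsv=cv2.cvtColor(im,cv2.COLOR_BGR2HSV); print("blank px",hsv[285,275],hsv[240,310],hsv[225,290],"table",hsv[330,290],hsv[240,240])
b=ray("wrist",[[304.6,93.2],[200.8,116.2],[309.1,125.2],[208.7,146.5]],.035,m)*1000
r=ray("wrist",[[280.5,115.3],[263.5,119],[246.7,122.6],[230.1,126.2]],.035,m)*1000
print(b.round(1),b.mean(0)); print(r.round(1),r.mean(0))
v=r[0]-r[3]; print("yaw bushes",np.degrees(np.arctan2(v[1],v[0])))
for p,q in((0,1),(2,3)): v=b[p]-b[q]; print(np.degrees(np.arctan2(v[1],v[0])))
try: c,r,bx=blank(im,m,roi=(240,200,330,320)); print(r,bx)
except Exception as e: print(e)
# dots
g=ray("wrist",[[269,261],[283.5,260],[297,259],[311,259]],.016,m)*1000; print(g)
E
```

```text
blank px [ 18  95 188] [ 18  96 183] [ 17 101 149] table [ 14 137 141] [ 15 137 138]
[[607.4 192.   35. ]
 [488.5 167.   35. ]
 [614.7 156.6  35. ]
 [495.7 131.7  35. ]] [551.58924925 161.81995315  35.        ]
[[580.9 167.9  35. ]
 [561.2 163.7  35. ]
 [541.6 159.7  35. ]
 [522.1 155.6  35. ]] [551.47626709 161.70204545  35.        ]
yaw bushes 11.820917703877534
11.884127754215767
11.810021191327502
(602.6451416015625, -51.89075469970703, 88.7037124633789, 139.11447143554688, 3.2256534099578857) [[ 554.4497     15.06066 ]
 [ 562.27747  -123.8334  ]
 [ 650.8406   -118.84217 ]
 [ 643.0128     20.051888]]
[[571.6815919  -40.41149901  16.        ]
 [592.85269987 -38.745395    16.        ]
 [612.505901   -37.08177799  16.        ]
 [632.94249287 -37.11098906  16.        ]]
```

```bash
python3 - <<'E'
from h import *
print("jar base scene",ray("scene",[[162,232]],0)*1000,"side",ray("side",[[291,277]],0)*1000, "jar top",ray("side",[[293,250]],.085)*1000,ray("scene",[[159,209]],.085)*1000)
print("mallet",ray("scene",[[138,192]],0.02)*1000,"awl",ray("scene",[[233,238],[300,238]],.01)*1000)
E
```

```text
jar base scene [[ 695.22433578 -286.85360807    0.        ]] side [[ 6.79502478e+02 -3.11360495e+02  1.11022302e-13]] jar top [[ 682.0514363  -293.85013827   85.        ]] [[ 683.43538407 -282.4931634    85.        ]]
mallet [[ 540.42461486 -364.79589366   20.        ]] awl [[748.69337272 -83.43870805  10.        ]
 [769.93956375 105.98376384  10.        ]]
```

arm_command:
  deltas: [0,0.0083,0.0373,0,0.6,0,0.0083,0.0373,0,0.6,0,0.0083,0.0373,0,0.6,0,0.0083,0.0373,0,0.6,0,0.0083,0.0373,0,0.6,0,0.0083,0.0373,0,0.6,0,0.0085,0.0373,0,0.6,0,0,0,-0.056,0.6,0,0,0,0,0.6,0,0,0,0,0.6]

```text
t: 1.53
tcp_pos: [0.6078, -0.1525, 0.2311]
ee_rot: [0.487, 0.513, -0.487, 0.513]
force: [-0.5, -0.0, -0.4]
finger_gap: 0.599
```

arm_command:
  deltas: [0.035,0,0,0,0.6,0.035,0,0,0,0.6,0.035,0,0,0,0.6,0.035,0,0,0,0.6,0.03,0,0,0,0.6,0.025,0,0,0,0.6,0.015,0,0,0,0.6,0.01,0,0,0,0.6,0,0,0,0,0.6,0,0,0,0,0.6]

```text
t: 2.37
tcp_pos: [0.6085, -0.1506, 0.0119]
ee_rot: [0.486, 0.514, -0.486, 0.514]
force: [0.2, 0.4, 1.0]
finger_gap: 0.604
```

```bash
python3 - <<'E'
from h import *
cv2.imwrite("pics/w2.png",cams.get_image("wrist"))
im=cams.get_image("side"); cv2.imwrite("pics/s2.png",cv2.resize(im[130:290,180:330],None,fx=4,fy=3.7,interpolation=cv2.INTER_CUBIC)); print(get_obs()["tcp_pos"],get_obs()["force"])
E
```

```text
[ 0.60973319 -0.15124521  0.01357007] [ 0.54896389 -0.64632338  0.57831661]
```

View pics/w2.png

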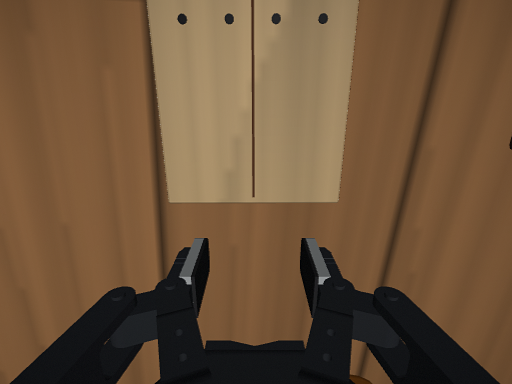

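View pics/s2.png

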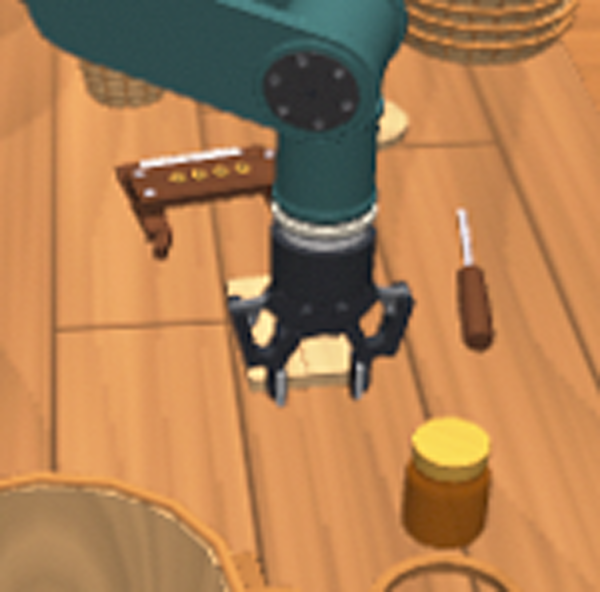

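Fingers straddle the centre line evenly, edge parallel to the fingertips at row 202, and nothing else is near. I'll lower them, make contact and start pushing.

arm_command:
  deltas: [0.009,0,0,0,0.6,0,0,-0.005,0,0.6,0,0,-0.005,0,0.6,0,0,-0.004,0,0.6,0,0,-0.004,0,0.6,0,0,-0.004,0,0.6,0,0,-0.004,0,0.6,0,0,-0.004,0,0.6,0,0,-0.004,0,0.6,0,0,0,0,0.6]

```text
t: 3.3
tcp_pos: [0.6065, -0.1162, 0.0025]
ee_rot: [0.486, 0.514, -0.485, 0.514]
force: [0.0, 0.5, 0.0]
finger_gap: 0.6
```

```bash
cat >> h.py <<'E'
C=np.array([551.5,161.8]);A=np.radians(11.85);U=np.array([-np.sin(A),np.cos(A)]);N=np.array([np.cos(A),np.sin(A)])
def jig(p): p=np.asarray(p)[...,:2]-C; return np.stack([p@U,p@N],-1)  # (in, right) mm
def report(tag):
    im=cams.get_image("wrist"); m=cams.camera_model("wrist"); cv2.imwrite(f"pics/{tag}.png",im)
    o=get_obs(); print("tcp",o["tcp_pos"],jig(o["tcp_pos"]*1000),"F",o["force"].round(1))
    from scipy.spatial.transform import Rotation as Ro
    y=Ro.from_quat(o["ee_rot"]).as_matrix()[:,1]; print("hand yaw",np.degrees(np.arctan2(y[1],y[0])))
    c,r,bx=blank(im,m); print("px box",cv2.boundingRect(c),"blank",np.round(r,1)); print(jig(bx).round(1))
    return im,m,c
E
python3 -c "
from h import *
report('w3')"
```

```text
tcp [ 0.60640969 -0.1165473   0.00238238] [-283.69103084   -3.41918292] F [ 0.7 -0.9  0.1]
hand yaw 3.240902739574179
px box (240, 37, 19, 113) blank [600.5 -33.8  46.3   7.2  89. ]
[[-223.3   -0.9]
 [-224.9    6.2]
 [-179.8   16.4]
 [-178.2    9.4]]
```

```bash
sed -i 's/k=((hsv.*/k=((hsv[...,0]>15.5)\&(hsv[...,0]<26)\&(hsv[...,1]>60)\&(hsv[...,1]<120)\&(hsv[...,2]>70)).astype(np.uint8)/' h.py
python3 - <<'E'
from h import *
im,m,c=report('w3'); cv2.drawContours(im,[c],-1,(0,0,255),1); cv2.imwrite("pics/w3c.png",im)
E
```

```text
tcp [ 0.60641737 -0.1168126   0.0023396 ] [-283.95226005   -3.46615491] F [-0.6 -0.2 -1. ]
hand yaw 3.2305418273214928
px box (140, 0, 228, 242) blank [602.8 -51.4  89.6 106.6   3.2]
[[-159.7  -29.8]
 [-265.1  -45.9]
 [-278.6   42.7]
 [-173.2   58.8]]
```

View pics/w3c.png

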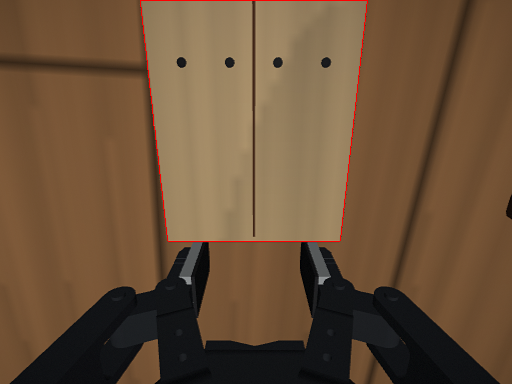

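The edge sits flush on both fingertips at row 241, with the blank yaw unchanged at 3.2°. Next I'll push while turning the hand left to the jig's 11.85°.

arm_command:
  deltas: [0,0,-0.0035,-0.01,0.6,0,0,-0.0035,-0.01,0.6,0,0,-0.0035,-0.01,0.6,0,0,-0.0035,-0.01,0.6,0,0,-0.0035,-0.01,0.6,0,0,-0.0035,-0.01,0.6,0,0,-0.0035,-0.01,0.6,0,0,-0.0035,-0.01,0.6,0,0,-0.0035,-0.01,0.6,0,0,-0.0035,-0.01,0.6]

```text
t: 4.23
tcp_pos: [0.6028, -0.082, 0.0023]
ee_rot: [0.459, 0.538, -0.459, 0.538]
force: [0.8, -0.7, -1.0]
finger_gap: 0.601
```

arm_command:
  deltas: [0,0,-0.0035,-0.01,0.6,0,0,-0.0035,-0.01,0.6,0,0,-0.0035,-0.01,0.6,0,0,-0.0035,-0.01,0.6,0,0,-0.0035,-0.01,0.6,0,0,-0.0035,0,0.6,0,0,0,0,0.6,0,0,0,0,0.6]

```text
t: 4.9
tcp_pos: [0.5991, -0.0614, 0.0024]
ee_rot: [0.446, 0.549, -0.446, 0.549]
force: [-0.0, -0.3, 0.8]
finger_gap: 0.601
```

```bash
python3 - <<'E'
from h import *
im,m,c=report('w4'); cv2.drawContours(im,[c],-1,(0,0,255),1); cv2.imwrite("pics/w4c.png",im)
E
```

```text
tcp [ 0.59912891 -0.06153058  0.00240705] [-228.3516907     0.75288758] F [0.8 0.5 0.1]
hand yaw 11.81579968551389
px box (140, 0, 228, 242) blank [586.    2.5  89.5 106.7  11.8]
[[-109.5  -43.6]
 [-216.2  -43.8]
 [-216.4   45.7]
 [-109.7   45.9]]
```

View pics/w4c.png

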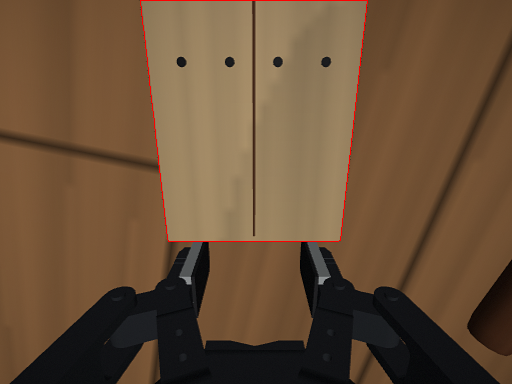

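Blank is square to the jig (11.8°) and about 1 mm right of the axis, still flush on both tips. Now I'll push straight in with a small leftward trim.

arm_command:
  deltas: [0,-0.0001,-0.004,0,0.6,0,-0.0001,-0.004,0,0.6,0,-0.0001,-0.004,0,0.6,0,-0.0001,-0.004,0,0.6,0,-0.0001,-0.004,0,0.6,0,-0.0001,-0.004,0,0.6,0,-0.0001,-0.004,0,0.6,0,-0.0001,-0.004,0,0.6,0,-0.0001,-0.004,0,0.6,0,-0.0001,-0.004,0,0.6]

```text
t: 5.78
tcp_pos: [0.5899, -0.0224, 0.0024]
ee_rot: [0.446, 0.549, -0.446, 0.549]
force: [0.7, -0.5, 0.2]
finger_gap: 0.602
```

arm_command:
  deltas: [0,0,-0.004,0,0.6,0,0,-0.004,0,0.6,0,0,-0.004,0,0.6,0,0,-0.004,0,0.6,0,0,-0.004,0,0.6,0,0,-0.004,0,0.6,0,0,-0.004,0,0.6,0,0,-0.004,0,0.6,0,0,0,0,0.6]

```text
t: 6.53
tcp_pos: [0.5831, 0.0096, 0.0022]
ee_rot: [0.446, 0.549, -0.446, 0.549]
force: [0.3, 0.6, 0.7]
finger_gap: 0.598
```

```bash
python3 - <<'E'
from h import *
im,m,c=report('w5'); cv2.imwrite("pics/w5.png",im)
E
```

```text
tcp [0.58309059 0.00930334 0.00213012] [-155.73387472   -0.39787001] F [-0.6  0.1 -0.3]
hand yaw 11.839782177563539
px box (140, 0, 228, 243) blank [570.1  73.1  89.4 107.1  11.8]
[[ -37.   -44.7]
 [-144.1  -44.8]
 [-144.2   44.6]
 [ -37.1   44.8]]
```

View pics/w5.png

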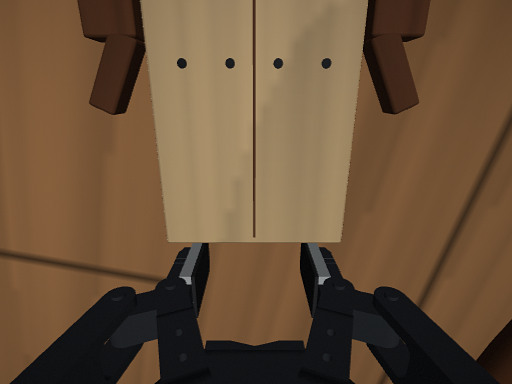

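The blank is centred between the cheeks (tips at about (110,105) and (400,105)), with about 59 mm to go.

arm_command:
  deltas: [0,0,-0.004,0,0.6,0,0,-0.004,0,0.6,0,0,-0.004,0,0.6,0,0,-0.004,0,0.6,0,0,-0.004,0,0.6,0,0,-0.004,0,0.6,0,0,-0.004,0,0.6,0,0,-0.004,0,0.6,0,0,-0.004,0,0.6,0,0,-0.004,0,0.6]

```text
t: 7.42
tcp_pos: [0.5751, 0.0481, 0.0023]
ee_rot: [0.446, 0.549, -0.446, 0.549]
force: [-0.3, -0.4, -1.2]
finger_gap: 0.598
```

arm_command:
  deltas: [0,0,-0.004,0,0.6,0,0,-0.003,0,0.6,0,0,-0.002,0,0.6,0,0,-0.0015,0,0.6,0,0,-0.0015,0,0.6,0,0,-0.0015,0,0.6,0,0,0,0,0.6]

```text
t: 8.0
tcp_pos: [0.5725, 0.0612, 0.0024]
ee_rot: [0.446, 0.549, -0.446, 0.549]
force: [-0.7, -1.1, -0.2]
finger_gap: 0.602
```

arm_command:
  deltas: [0,0,-0.001,0,0.6,0,0,-0.001,0,0.6,0,0,-0.001,0,0.6,0,0,0,0,0.6]

```text
t: 8.33
tcp_pos: [0.5719, 0.064, 0.0024]
ee_rot: [0.446, 0.549, -0.446, 0.549]
force: [0.5, -0.3, 0.1]
finger_gap: 0.602
```

arm_command:
  deltas: [0,0,-0.001,0,0.6,0,0,-0.001,0,0.6,0,0,0,0,0.6]

```text
t: 8.58
tcp_pos: [0.5714, 0.066, 0.0024]
ee_rot: [0.446, 0.549, -0.446, 0.549]
force: [0.3, -0.9, -0.7]
finger_gap: 0.601
```

arm_command:
  deltas: [0,0,-0.001,0,0.6,0,0,0,0,0.6]

```text
t: 8.75
tcp_pos: [0.5712, 0.067, 0.0024]
ee_rot: [0.446, 0.549, -0.446, 0.549]
force: [-0.3, -1.0, 0.1]
finger_gap: 0.598
```

arm_command:
  deltas: [0,0,-0.001,0,0.6,0,0,0,0,0.6]

```text
t: 8.92
tcp_pos: [0.5711, 0.0679, 0.0024]
ee_rot: [0.446, 0.549, -0.446, 0.549]
force: [0.6, -0.4, 0.5]
finger_gap: 0.602
```

arm_command:
  deltas: [0,0,-0.001,0,0.6,0,0,0,0,0.6]

```text
t: 9.08
tcp_pos: [0.571, 0.0685, 0.0024]
ee_rot: [0.446, 0.548, -0.446, 0.549]
force: [-0.4, -2.1, -0.5]
finger_gap: 0.603
```

arm_command:
  deltas: [0,0,-0.001,0,0.6,0,0,0,0,0.6]

```text
t: 9.25
tcp_pos: [0.5711, 0.0687, 0.0025]
ee_rot: [0.446, 0.548, -0.446, 0.55]
force: [1.1, -4.2, -0.1]
finger_gap: 0.6
```

Motion has stalled and the force is rising, so the blank is at the stop. One more press to seat it square.

arm_command:
  deltas: [0,0,-0.001,0,0.6,0,0,-0.001,0,0.6,0,0,0,0,0.6]

```text
t: 9.5
tcp_pos: [0.5712, 0.0688, 0.0027]
ee_rot: [0.445, 0.547, -0.447, 0.551]
force: [1.7, -9.6, -1.4]
finger_gap: 0.604
```

```bash
python3 -c "
from h import *
report('w6')"
```

```text
tcp [0.57119185 0.06872815 0.00264629] [-95.13208402   0.15986321] F [ 2.2 -9.7 -1.2]
hand yaw 11.810546545442577
px box (156, 143, 196, 101) blank [563.9 104.9  89.7  51.9  11.9]
[[-32.3 -44.5]
 [-84.2 -44.4]
 [-84.1  45.3]
 [-32.2  45.3]]
```

The trailing edge is at jig x ≈ -84 (home is -85), square, with a firm stop at 10 N. I'll back off straight, lift and check.

arm_command:
  deltas: [0,0,0.003,0,0.6,0,0,0.003,0,0.6,0,0,0.006,0,0.6,0,0,0.012,0,0.6,0,0,0.02,0,0.6,-0.03,0,0,0,0.6,-0.04,0,0,0,0.6,-0.04,0,0,0,0.6,-0.04,0,0,0,0.6,-0.04,0,0,0,0.6]

```text
t: 10.38
tcp_pos: [0.5788, 0.0281, 0.1941]
ee_rot: [0.446, 0.549, -0.446, 0.549]
force: [-0.4, 0.9, -0.3]
finger_gap: 0.601
```

arm_command:
  deltas: [-0.02,0,0,0,0.6,0,0,0,0,0.6,0,0,0,0,0.6]

```text
t: 10.63
tcp_pos: [0.5801, 0.0282, 0.2144]
ee_rot: [0.447, 0.548, -0.445, 0.55]
force: [0.2, -0.0, -1.1]
finger_gap: 0.597
```

```bash
python3 - <<'E'
from h import *
im,m,c=report('w7'); cv2.imwrite("pics/scene7.png",cams.get_image("scene"))
E
```

```text
tcp [0.57904549 0.0282597  0.21196999] [-136.35083385   -0.46406739] F [-0.9 -0.4 -0.5]
hand yaw 11.787303295666742
px box (213, 70, 81, 51) blank [561.6 106.7  89.2  53.7  11.7]
[[-29.  -46. ]
 [-82.7 -46.1]
 [-82.9  43.1]
 [-29.2  43.2]]
```

View pics/w7.png

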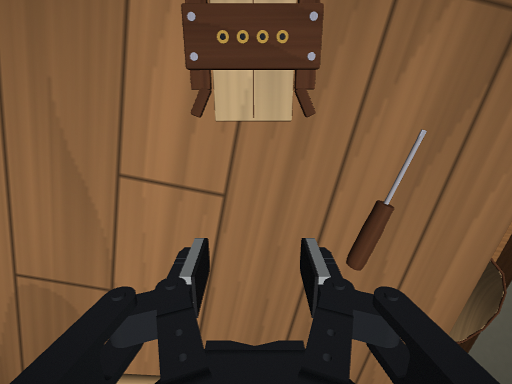

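View pics/scene7.png

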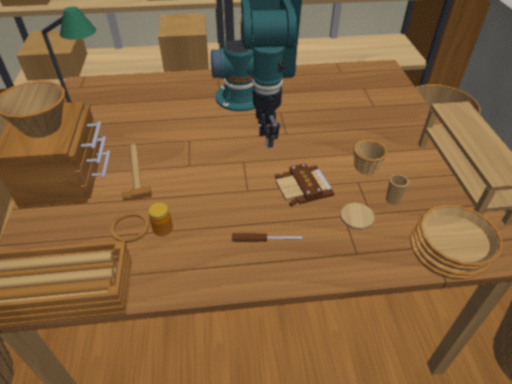

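The blank lies square in the channel with its trailing edge at row 121, and nothing else has moved. One look at the stop side before handing in.

arm_command:
  deltas: [0,0,-0.035,0,0.6,0,0,-0.035,0,0.6,0,0,-0.03,0,0.6,0,0,0,0,0.6,0,0,0,0,0.6]

```text
t: 11.15
tcp_pos: [0.5574, 0.1276, 0.2096]
ee_rot: [0.444, 0.55, -0.446, 0.548]
force: [0.3, -0.6, -0.4]
finger_gap: 0.598
```

```bash
python3 - <<'E'
from h import *
im=cams.get_image("wrist"); m=cams.camera_model("wrist")
P=[[*(C+U*x+N*0)/1000,.015] for x in (-85,-30,55)]; q=proj("wrist",P,m); print(q)
x,y=q[2].astype(int); cv2.imwrite("pics/w8.png",cv2.resize(im[max(0,y-40):y+140,x-80:x+80],None,fx=3.3,fy=3.3,interpolation=cv2.INTER_CUBIC))
E
```

```text
[[255.35441275 202.24167215]
 [255.38264103 160.17893177]
 [255.43261816  85.70837683]]
```

View pics/w8.png

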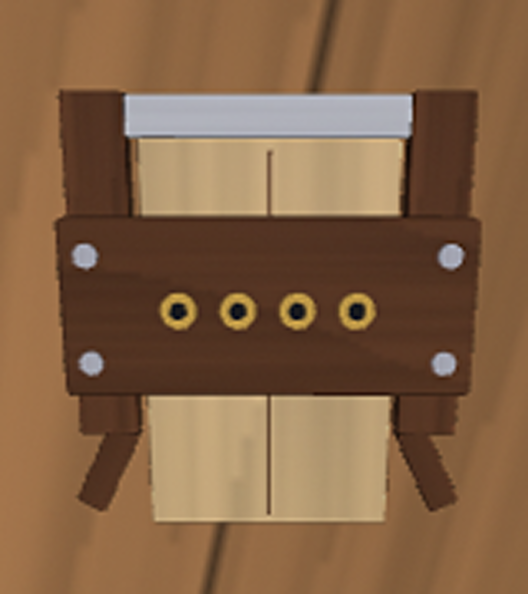

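The leading edge lies flush along the whole stop bar with no visible gap, centred between the rails.

```bash
python3 -c "
from rig import ctrl
print(ctrl.finish_job())"
```

```text
the job is handed in; nothing more can be done
None
```

The blank is fully home: it was slid flat under the bridge with two fingertips on its trailing edge, turned about 8.6° to line up, and seated square against the stop. I then backed the hand straight off and lifted it clear before handing in, at about 11 s of the 72 s allowed.

- **Seating:** The last close view shows the leading edge flush along the whole stop bar with no visible gap, and the blank centred between the rails.
- **Force:** The push stalled at the expected place. The highest reading I saw was about 10 N.
- **Trailing edge:** It measured between -83 and -84 mm in the jig's frame, against -85 mm nominal. That 1 to 2 mm difference is within the camera calibration error. The angle was within 0.2° of the jig's.
- **Other things on the table:** In the final scene picture they all look to be where they started.

One early blank measurement failed because the hand's shading spoiled the colour mask. I fixed the mask and repeated the measurement before going on.

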